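# Fold the cupboard's bifold door open and put the bin of steel balls away

### The arm

A 7-joint arm with a two-finger parallel gripper is mounted at the origin on the work surface. World frame = base frame: x ahead of the robot, y to its left, z up, the work surface at z = 0. Lengths are in m, angles in rad, forces in N, time in s.
With the tool pointing down it reaches from about 0.35 to 0.9 m from the base axis. Payload 8.1 kg.
Tool frame: the origin (TCP) lies midway between the tips of the shut fingers; the grasp point (between the pads) lies arm.grasp_offset behind it (arm.grasp_offset is the distance from the TCP to the grasp point, in m); z points along the fingers, y is the line along which they close (so a half turn about z gives the same grasp; the last joint's range is limited). The gripper opens to 92 mm and grips with 3 to 60 N. Pads are 19 mm wide; open, the fingers measure 130 mm over their backs; the gripper's body (75 mm by 190 mm) begins 47 mm behind the grasp point.
Start: joints at [-1.42, 0.434, 0.025, 1.573, -0.012, 1.134, -0.075], TCP at [0.157, 0.605, 0.227] pointing down, gripper open.
Joint ranges: [-2.62, 2.62], [-0.44, 2.09], [-1.27, 1.32], [0.08, 2.57], [-1.32, 4.46], [0.12, 2], [-2.74, 2.74]. Speed limits (rad/s): [2.22, 2.22, 3.01, 3.01, 3.14, 3.14, 3.14].

### API

Orientations are given as a rotation vector (axis times angle).
In Python, from cell import observe, imaging, arm gives the robot as it stands.
- The arm moves only by the tool apply_moves, never from a script. Its argument "commands" is a list of rows, each a list of 5 numbers: the opening in per cent of the stroke, from 0 (shut) to 100 (fully open), then the shift along the world's x, y, z in units of 0.06 m (1.0 is 0.06 m), then the turn about the world's z in units of 0.5 rad (1.0 is 0.5 rad). A call has 1 to 12 rows; each row shifts and turns the commanded pose from where the row before left it; what a row does not reach is not made up. A row lasts 1/8 s, in which the tool goes at most 62.5 mm and 10.7 degrees, less where a joint would pass 70% of its speed; a pose out of reach is approached as far as the arm can. A call with a number of a shift or a turn outside -1 to 1 is refused whole. A call with a gripper value outside its range is refused whole. The fingers move at their own pace and stop on an object; "newtons" is the grip in N (left out, the last holds). Time passes only in rows, so rows that do not move let the fingers close. It gives the time, the measured TCP pose, the force, the opening and the grip force at its end, in the units of the state.
- observe(): the state, without advancing time (a new reading comes with each control period).
- imaging.get_image(name): name is "scene" or "side" or "wrist"; returns (picture, depth): 420x560x3 uint8, red, green, blue; 420x560 float32, m along the optical axis (not along the pixel's ray), 0 where there is no reading.
- imaging.camera_params(name): a dict with "camera_matrix" (3x3 intrinsics, pixels), "dist" ([k1, k2, p1, p2, k3] as OpenCV has them; the pictures are not rectified), "origin" and "rotation" of the camera in the world; the wrist camera has in their place "tool_from_camera" (4x4, takes a point from camera to tool coordinates, whose origin is the TCP and whose axes are the flange's). Camera axes: x right, y up, looking along -z (the intrinsics and any distortion apply to the point x, -y, -z); pixel columns grow to the right and rows downward; lengths in m; the calibration is good to about 2 mm. A picture is of the moment at which its call begins: read the wrist's pose just before it. camera_params takes no time and is no camera call.
- arm.sign_off(): hands the job in; it is judged then, once.
The state is a dict: "clock": time; "joints": joint angles; "dq": joint speeds; "joint_efforts": joint torques, N m; "position": TCP position; "ee_rot": TCP orientation; "force": force on the tool from outside, world axes, zero at the start; "ft_torque": the same for the moment, N m; "width": opening from 0.0 (shut) to 1.0 (fully open); "gripper_force": force on a finger pad.
Only numpy, scipy, OpenCV 4.12 (cv2) and the standard library are available. Lean on these libraries where they do the work, as an engineer would, in place of code of your own. Each camera call takes 0.05 s, during which the arm holds its last target. There are 200 camera calls.

### The job

Pull the bifold door of the small counter-top cupboard by its handle until both panels are folded right back to one side. Then put the bin holding the steel balls wholly inside the cupboard, pointing straight in with its grip plate towards the door, standing level on the counter behind the door's track; keep the bin level all the way and leave the door folded open. Disturb nothing else on the counter.

Things in the scene. Friction and masses are not known exactly. Their poses are not given: they have to be found in the camera images.
- cupboard: Fixed display cupboard, 310 mm wide (y), 197 deep, 206 high: grey posts, clear sides, back and roof, counter as floor. Origin: at counter height, middle of the door's track line at the front. x points into it, y to the left seen from the robot; yaw within 0.2 rad of facing the robot. Opening 280 mm wide, y -140 to 140, 188 high under the header. Inner face of the back at x = 187 mm.
- header (a point): Middle of the underside, 188 mm high, of the cupboard's steel header over the opening: 20 mm deep (cupboard x -10 to 10 mm), up to 206 mm high. Anything going in must pass under it.
- pivot_panel (a joint): Angle q of the pivot panel: 0 shut (the start), stop at 1.42 rad, fully folded. The bifold door is two white panels, each 140 mm wide, 12 thick, tops 182 high. The pivot panel hangs on a vertical hinge at the opening's left end; the lead panel is hinged to its other edge. Light friction, about 2 N at the handle; stays where left.
- jamb_hinge (a point): Point on the pivot panel's fixed vertical hinge axis: cupboard x 0, y 140 mm.
- fold (a point): Point on the vertical hinge joining the two panels (mid-plane of both). It comes out towards the robot as the door opens: cupboard x = -140 sin q, y = 140 - 140 cos q (mm). Height 163 mm.
- free_edge (a point): The lead panel's free edge, which stays on the track: cupboard x = 0, y = 140 - 280 cos q (mm), so it runs to the left as the door opens. Height 163 mm.
- handle (a point): Middle of the steel bow handle's horizontal bar on the lead panel's outer face: 10 mm thick, 90 long between posts, 163 high, 40 mm gap to the panel, open above and below, 80 wide between posts. Frame yawed +q from the cupboard: x normal to the panel (inward), y along the bar to the fold. It is at the fold + (-51, -55) mm in this frame; door shut: cupboard x -51, y -55.
- ball_bin: The bin to put away: green, open, 140 mm long (x), 90 wide, 60 high, holding six fixed 36 mm steel balls, tops 41 high. Solid upright grip plate at its -x end: x -70 to -60, 50 wide, up to 95 high. Origin: centre of underside. About 0.45 kg. Starts right of the cupboard, plate towards the robot, within 0.25 rad of straight; nearer or farther of the two bins.
- grip_plate (a point): Top middle of the ball bin's grip plate: 65 mm from the bin's origin towards its -x end, 95 mm above its underside.
- pipe_bin: Leave alone. A like bin of the same size and frame, grip plate included, but holding three copper pipe stubs lying along it. It may stand between the ball bin and the cupboard.
- can_right: Leave alone. Spray can, 66 mm across, 190 mm high, upright to the right of the cupboard. Origin: centre of its underside.
- can_left: Leave alone. Spray can, 66 mm across, 190 mm high, upright before the cupboard on the left. Origin: centre of its underside.
- carton: Leave alone. Cardboard carton 100 x 120 x 80 mm high to the left of the cupboard. Origin: centre of its underside.
- tin: Leave alone. Tin 100 mm across, 110 mm high, at the right rear. Origin: centre of its underside.
- flange: Leave alone. Dark steel flange ring, 100 mm across, 20 mm high, lying flat at the right, close to the robot. Origin: centre of its underside.
There are look-alikes about, which are no part of the job. What is shaped like the ball_bin but purple is not meant.

How it is judged:
On the way, in this order (a step that is already met when the one before it is completed fails the run):
1. the bifold door is folded right back (value of joint pivot_panel above 1.2 rad), for 0.2 s.
2. the bin of steel balls is wholly inside the cupboard (value of joint pivot_panel above 1.2 rad and x of ball_bin in the frame of cupboard between 0.072 and 0.14 m and x of grip_plate in the frame of cupboard below 0.09 m and y of ball_bin in the frame of cupboard between -0.14 and 0.14 m and angle between the x axis of ball_bin and the x axis of cupboard, either way round below 0.35 rad), for 0.2 s.
At the end, for the whole second after the job is handed in: The door's pivot panel stands at more than 1.2 rad; the ball bin stands level and at rest on the counter inside the cupboard, grip plate to the door, its near end at least 2 mm behind the track line, and within 0.35 rad (20 degrees) of straight (all of step 2 and height (world z) of ball_bin below 0.006 m and angle between ball_bin's own z axis and vertical below 0.06 rad and linear speed of ball_bin below 0.02 m/s); the robot touches nothing.
It fails at once if the pipe-stub bin was moved more than 25 mm or tipped (distance of pipe_bin from where it was at the start of the episode above 0.025 m or angle between pipe_bin's own z axis and vertical above 0.3 rad).
It fails at once if the spray cans or tin were moved more than 25 mm or tipped (distance of any of can_right, can_left, tin from where it was at the start of the episode above 0.025 m or angle between any of can_right, can_left, tin's own z axis and vertical above 0.3 rad).
It fails at once if the carton or flange were moved more than 25 mm or tipped (distance of any of carton, flange from where it was at the start of the episode above 0.025 m or angle between any of carton, flange's own z axis and vertical above 0.3 rad).
It fails at once if the ball bin was tipped more than 0.5 rad (angle between ball_bin's own z axis and vertical above 0.5 rad).
It also fails if it takes over 72 s, if anything falls off the work surface, if the arm or the gripper's body presses on something with over 40 N, if the wrist force passes 120 N, or if a joint passes its speed limit or range.

## Working session

There is one attempt and no reset: what is moved stays moved. The work goes in short steps, Python scripts to look and compute and a tool call to move; the robot and the scene stay as the last step left them, time stands still between calls to the robot, and variables do not carry over. Pictures are saved under pics/ and viewed, at most 10 in all, crops included, and the job is handed in when it is done.

Besides the shell and the picture viewer there is one more tool, called after "Request:" in YAML: its name, and indented under it one key for each argument. apply_moves: Moves the arm, as the interface text tells. Its arguments: {"type":"object","properties":{"commands":{"type":"array"},"newtons":{"type":"number"}},"required":["commands"]}

```bash
ls; mkdir -p pics; cat > h.py <<'E'
import numpy as np, cv2
from cell import observe, imaging, arm
def params(name, st=None):
    p=imaging.camera_params(name)
    K=np.array(p["camera_matrix"]);d=np.array(p["dist"],float)
    if name=="wrist":
        T=np.array(p["tool_from_camera"]);R0=cv2.Rodrigues(np.array(st["ee_rot"],float))[0]
        R=R0@T[:3,:3];o=R0@T[:3,3]+np.array(st["position"])
    else: R=np.array(p["rotation"]);o=np.array(p["origin"])
    return K,d,R,o
def shot(name,fn):
    st=observe();rgb,dep=imaging.get_image(name);K,d,R,o=params(name,st)
    np.savez("pics/"+fn+".npz",rgb=rgb,dep=dep,K=K,d=d,R=R,o=o)
    cv2.imwrite("pics/"+fn+".png",rgb[:,:,::-1])
    return cloud(fn)
def cloud(fn):
    z=np.load("pics/"+fn+".npz");h,w=z["dep"].shape
    u,v=np.meshgrid(np.arange(w),np.arange(h))
    n=cv2.undistortPoints(np.stack([u,v],-1).reshape(-1,1,2).astype(float),z["K"],z["d"]).reshape(h,w,2)
    D=z["dep"][...,None]
    P=np.concatenate([n[...,:1]*D,-n[...,1:]*D,-D],-1)@z["R"].T+z["o"]
    P[z["dep"]<=0]=np.nan
    return z["rgb"],P
def proj(fn,X):
    z=np.load("pics/"+fn+".npz");c=(np.atleast_2d(X)-z["o"])@z["R"]
    c=c*[1,-1,-1]
    return cv2.projectPoints(c,np.zeros(3),np.zeros(3),z["K"],z["d"])[0].reshape(-1,2)
E
python3 - <<'E'
from h import *
for n in ["scene","side","wrist"]: shot(n,n+"0")
a=cv2.imread("pics/scene0.png");b=cv2.imread("pics/side0.png")
cv2.imwrite("pics/two.png",np.vstack([cv2.resize(a,(400,300)),cv2.resize(b,(400,300))]))
s=observe();print(s["position"],s["ee_rot"],s["width"],arm.grasp_offset)
for n in ["scene","side"]:print(n,params(n)[3],params(n)[2][:,2])
E
```

```text
picsTraceback (most recent call last):
  File "<stdin>", line 2, in <module>
  File "h.py", line 15, in shot
    return cloud(fn)
  File "h.py", line 21, in cloud
    P=np.concatenate([n[...,:1]*D,-n[...,1:]*D,-D],-1)@z["R"].T+z["o"]
      ~~~~~~~~~~~~~~~~~~~~~~~~~~~~~~~~~~~~~~~~~~~~~~~~~~~~~~~~~^~~~~~~
ValueError: operands could not be broadcast together with shapes (420,560) (3,)
```

View pics/scene0.png

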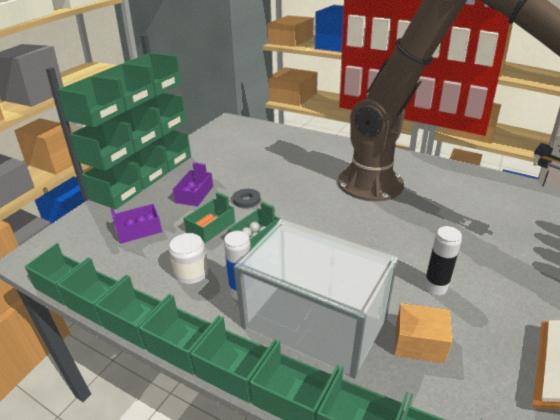

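```bash
sed -i 's/R=np.array(p\["rotation"\])/R=cv2.Rodrigues(np.array(p["rotation"],float))[0]/' h.py
python3 - <<'E'
from h import *
for n in ["scene","side","wrist"]: shot(n,n+"0")
s=observe();print(s["position"],s["ee_rot"],s["width"],arm.grasp_offset)
for n in ["scene","side"]:print(n,params(n)[3],params(n)[2][:,2])
g,P=cloud("scene0")
# ground & sample points
for n,(u,v) in dict(counter=(300,180),cupTL=(240,265),cupTR=(395,262),topfrontL=(278,228),flange=(247,198),canL=(447,236),canR=(237,240)).items(): print(n,P[v,u].round(3))
E
```

```text
[0.15692073 0.60467427 0.22624987] [-3.97798709e-01 -3.11628163e+00  1.51319740e-03] 0.9986846523779581 0.0188
scene [1.40604814 0.39385914 0.861691  ] [0.71099353 0.39810169 0.57965787]
side [-0.39307282 -0.74052467  1.12180482] [-0.61654233 -0.43304489  0.65753151]
counter [ 0.104 -0.244  0.003]
cupTL [ 0.803 -0.049  0.205]
cupTR [0.638 0.257 0.206]
topfrontL [ 0.645 -0.039  0.206]
flange [ 0.296 -0.362 -0.002]
canL [0.468 0.344 0.192]
canR [ 0.715 -0.116  0.19 ]
```

View pics/side0.png

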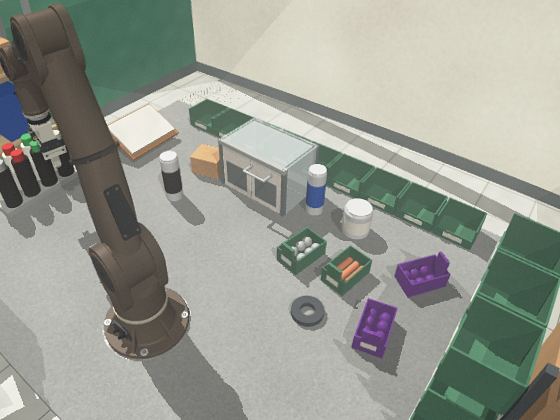

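```bash
python3 - <<'E'
from h import *
g,P=cloud("side0")
c=cv2.imread("pics/side0.png")[105:295,200:400]
cv2.imwrite("pics/crop1.png",cv2.resize(c,None,fx=3.1,fy=3.1,interpolation=cv2.INTER_CUBIC))
# ordinary top-down map of heights from both views
for n,(u,v) in dict(topFL=(224,126),topFR=(284,158),handle=(258,172),bp=(300,250),doorL=(238,178),doorR=(268,192)).items(): print(n,P[v,u].round(3))
g2,P2=cloud("scene0")
Q=np.concatenate([P.reshape(-1,3),P2.reshape(-1,3)])
Q=Q[np.isfinite(Q).all(1)]
np.save("pics/Q.npy",Q)
m=(Q[:,2]>.015)&(Q[:,2]<.4)&(Q[:,0]>.15)&(Q[:,0]<.95)&(abs(Q[:,1])<.62)
Q=Q[m];s=2*400
im=np.zeros((640,1000),np.float32) # rows x, cols -y
r=((.95-Q[:,0])*800).astype(int);cc=((.62-Q[:,1])*800).astype(int)
np.maximum.at(im,(r,cc),Q[:,2])
pic=cv2.applyColorMap(np.clip(im/.22*255,0,255).astype(np.uint8),cv2.COLORMAP_JET);pic[im==0]=0
cv2.imwrite("pics/map.png",cv2.resize(pic,(800,512),interpolation=cv2.INTER_AREA))
E
```

```text
topFL [0.931 0.515 0.015]
topFR [ 0.668 -0.009  0.208]
handle [0.616 0.065 0.144]
bp [ 0.493 -0.207  0.019]
doorL [0.624 0.169 0.063]
doorR [0.616 0.02  0.075]
```

View pics/crop1.png

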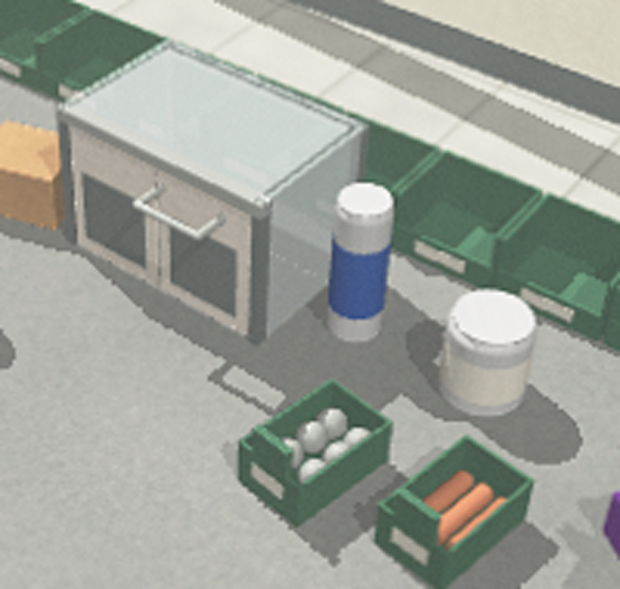

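View pics/map.png

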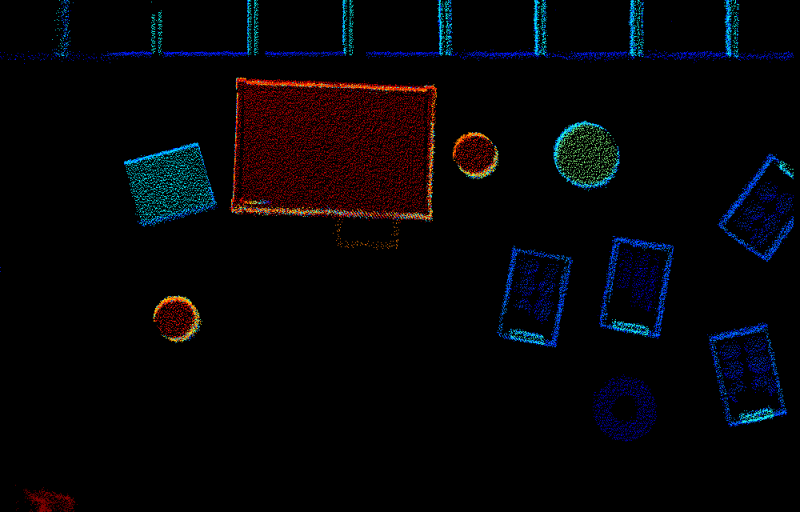

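```bash
python3 - <<'E'
from h import *
Q=np.load("pics/Q.npy")
def sel(x0,x1,y0,y1,z0,z1): 
    return Q[(Q[:,0]>x0)&(Q[:,0]<x1)&(Q[:,1]>y0)&(Q[:,1]<y1)&(Q[:,2]>z0)&(Q[:,2]<z1)]
def rect(n,*a):
    S=sel(*a);r=cv2.minAreaRect(S[:,:2].astype(np.float32));print(n,len(S),np.round(r[0],4),np.round(r[1],4),round(r[2],2),cv2.boxPoints(r).round(4).tolist(),S[:,2].max().round(3))
rect("roof",.55,.87,-.08,.28,.195,.22)
S=sel(.55,.87,-.08,.28,.15,.195);
# front edge: door plane fit
S=sel(.58,.64,-.03,.21,.03,.13)
p=np.polyfit(S[:,1],S[:,0],1);res=S[:,0]-np.polyval(p,S[:,1]);k=abs(res)<.012
p=np.polyfit(S[k,1],S[k,0],1);print("doorplane",p,k.sum(),res[k].std())
rect("handle",.5,.604,-.03,.15,.13,.18)
H=sel(.5,.58,-.03,.15,.13,.18);print(H.mean(0),H[:,2].min(),np.median(H[:,2]))
rect("bin_b",.38,.6,-.29,-.14,.05,.11);rect("plate_b",.38,.47,-.29,-.14,.075,.11)
rect("bin_p",.38,.6,-.45,-.30,.05,.11)
for n,a in dict(canR=(.65,.78,-.17,-.07,.03,.25),canL=(.38,.52,.28,.4,.03,.25),tin=(.62,.8,-.38,-.22,.03,.2)).items():
    S=sel(*a);print(n,cv2.minEnclosingCircle(S[S[:,2]>S[:,2].max()-.02,:2].astype(np.float32)))
rect("carton",.58,.75,.27,.46,.06,.12)
# separate views
for f in ["side0","scene0"]:
    _,P=cloud(f);S=P.reshape(-1,3);S=S[np.isfinite(S).all(1)]
    for n,(x0,x1,y0,y1,z0,z1) in dict(plate=(.38,.47,-.29,-.14,.085,.11),handle=(.5,.58,-.03,.15,.15,.18),hdr=(.58,.64,-.06,.26,.19,.212)).items():
        T=S[(S[:,0]>x0)&(S[:,0]<x1)&(S[:,1]>y0)&(S[:,1]<y1)&(S[:,2]>z0)&(S[:,2]<z1)]
        print(f,n,len(T),T.mean(0).round(4) if len(T) else '',T[:,2].max().round(4) if len(T) else '')
E
```

```text
roof 11647 [0.7171 0.0983] [0.3129 0.2188] 87.74 [[0.6015999913215637, -0.053700000047683716], [0.8202999830245972, -0.062300000339746475], [0.8325999975204468, 0.25029999017715454], [0.6139000058174133, 0.2590000033378601]] 0.214
doorplane [0.04057441 0.61291524] 987 0.002750217601986619
handle 110 [0.582  0.0478] [0.1028 0.0414] 89.54 [[0.5608000159263611, -0.0034000000450760126], [0.6021999716758728, -0.003700000001117587], [0.6031000018119812, 0.0989999994635582], [0.5616999864578247, 0.09939999878406525]] 0.174
[0.56814899 0.04288581 0.16682226] 0.1580243163239231 0.1669392019134694
bin_b 859 [ 0.4861 -0.2155] [0.0965 0.1452] 79.3 [[0.4058000147342682, -0.24950000643730164], [0.5485000014305115, -0.27639999985694885], [0.5663999915122986, -0.18160000443458557], [0.4237000048160553, -0.15459999442100525]] 0.102
plate_b 190 [ 0.4232 -0.2032] [0.0571 0.0171] 77.34 [[0.40860000252723694, -0.22920000553131104], [0.4251999855041504, -0.2328999936580658], [0.43779999017715454, -0.17720000445842743], [0.421099990606308, -0.17350000143051147]] 0.102
bin_p 908 [ 0.5015 -0.3744] [0.0985 0.
[... 180 characters left out ...]
932983]] 0.099
canR ((0.7085304260253906, -0.12342630326747894), 0.036693040281534195)
canL ((0.45075780153274536, 0.34309855103492737), 0.037063002586364746)
tin ((0.7088127136230469, -0.2975647747516632), 0.05290283262729645)
carton 2464 [0.6616 0.3552] [0.1111 0.1257] 15.14 [[0.5916000008583069, 0.40139999985694885], [0.6244000196456909, 0.2800000011920929], [0.7315999865531921, 0.3089999854564667], [0.6988000273704529, 0.430400013923645]] 0.087
side0 plate 66 [ 0.42   -0.2063  0.093 ] 0.102
side0 handle 76 [0.5681 0.0429 0.1668] 0.1741
side0 hdr 641 [0.6213 0.0826 0.2036] 0.2118
scene0 plate 58 [ 0.4263 -0.2013  0.0918] 0.098
scene0 handle 0  
scene0 hdr 912 [0.6268 0.105  0.2053] 0.2097
```

```bash
python3 - <<'E'
from h import *
s=observe();R=cv2.Rodrigues(np.array(s["ee_rot"]))[0];t=np.array(s["position"])
for f in ["side0","scene0"]:
    _,P=cloud(f);S=P.reshape(-1,3);S=S[np.isfinite(S).all(1)];L=(S-t)@R
    L=L[(abs(L[:,0])<.2)&(abs(L[:,1])<.2)&(L[:,2]<.03)&(L[:,2]>-.45)]
    print(f,len(L))
    for z in np.arange(.02,-.45,-.02):
        T=L[(L[:,2]<=z)&(L[:,2]>z-.02)]
        if len(T):print(f"{z:.2f}",len(T),"x",T[:,0].min().round(3),T[:,0].max().round(3),"y",T[:,1].min().round(3),T[:,1].max().round(3))
a=cv2.imread("pics/side0.png")[80:220,0:120];cv2.imwrite("pics/grip.png",np.hstack([cv2.resize(a,(480,560),interpolation=cv2.INTER_CUBIC),cv2.resize(cv2.imread("pics/scene0.png")[120:240,500:560],(280,560))]))
E
```

```text
side0 2894
0.02 124 x -0.082 0.162 y 0.127 0.2
0.00 21 x -0.012 0.011 y -0.068 -0.047
-0.02 35 x -0.01 0.012 y -0.072 -0.054
-0.04 21 x -0.009 0.012 y -0.075 -0.054
-0.06 114 x -0.036 0.037 y -0.095 0.089
-0.08 163 x -0.038 0.038 y -0.098 0.093
-0.10 287 x -0.037 0.037 y -0.101 0.096
-0.12 97 x -0.022 0.025 y -0.058 0.002
-0.14 105 x -0.038 0.036 y -0.056 -0.0
-0.16 228 x -0.037 0.038 y -0.056 0.01
-0.18 96 x -0.035 0.043 y -0.046 -0.0
-0.20 154 x -0.036 0.042 y -0.047 0.007
-0.22 145 x -0.031 0.041 y -0.047 0.007
-0.24 156 x -0.03 0.042 y -0.047 0.019
-0.26 156 x -0.028 0.048 y -0.048 0.032
-0.28 142 x -0.026 0.041 y -0.045 -0.003
-0.30 114 x -0.014 0.042 y -0.049 -0.001
-0.32 110 x -0.01 0.053 y -0.049 0.003
-0.34 76 x 0.003 0.055 y -0.082 0.012
-0.36 111 x 0.005 0.055 y -0.119 0.022
-0.38 105 x 0.008 0.054 y -0.154 0.014
-0.40 105 x 0.013 0.051 y -0.185 -0.005
-0.42 131 x 0.019 0.046 y -0.189 -0.013
-0.44 22 x 0.025 0.036 y -0.18 -0.084
scene0 1513
0.00 35 x -0.016 0.012 y -0.062 -0.045
-0.02 47 x -0.015 0.009 y -0.064 -0.045
-0.04 47 x -0.015 0.008 y -0.066 -0.045
-0.06 66 x -0.041 0.001 y -0.087 -0.016
-0.08 177 x -0.041 -0.013 y -0.093 -0.017
-0.10 247 x -0.043 0.038 y -0.095 -0.024
-0.12 45 x -0.028 -0.015 y -0.051 -0.033
-0.14 23 x -0.037 -0.016 y -0.05 -0.037
-0.16 22 x -0.043 -0.003 y -0.05 -0.04
-0.36 14 x -0.04 -0.022 y -0.119 -0.097
-0.38 110 x -0.054 -0.025 y -0.163 -0.097
-0.40 225 x -0.06 -0.027 y -0.198 -0.1
-0.42 302 x -0.062 -0.039 y -0.2 -0.104
-0.44 153 x -0.065 -0.047 y -0.199 -0.108
```

View pics/grip.png

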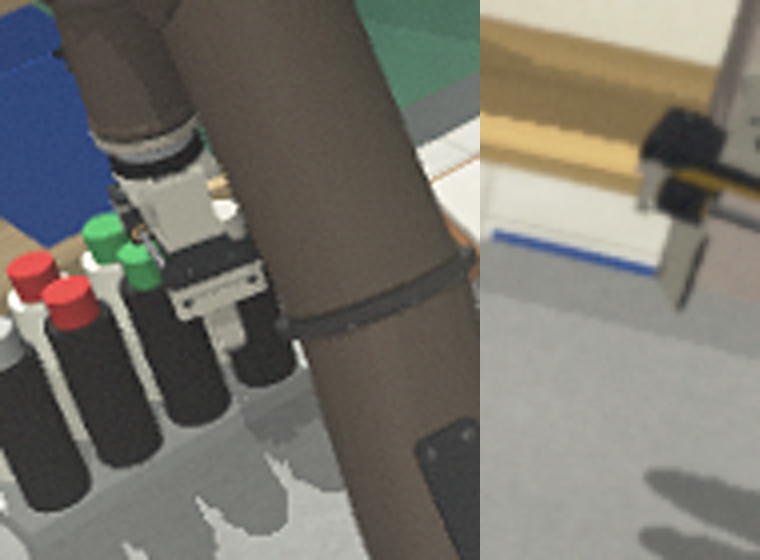

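Request:
apply_moves:
  commands:
    - [60, 0.5, -0.7, 0.3, -0.22]
    - [60, 0.55, -0.75, 0, -0.23]
    - [60, 0.55, -0.75, 0, -0.23]
    - [60, 0.55, -0.75, 0, -0.23]
    - [60, 0.55, -0.75, 0, -0.23]
    - [60, 0.55, -0.75, 0, -0.23]
    - [60, 0.55, -0.75, 0, -0.23]
    - [60, 0.55, -0.75, 0, -0.23]
    - [60, 0.55, -0.75, 0, -0.23]
    - [60, 0.55, -0.75, 0, -0.23]
    - [50, 0.5, -0.7, 0, -0.22]
    - [50, 0, 0, 0, 0]

```text
clock: 1.7
position: [0.5157, 0.1117, 0.2449]
ee_rot: [2.159, 2.279, -0.001]
force: [-0.3, 0.5, 0.2]
width: 0.504
gripper_force: 0.0
```

```bash
cat >> h.py <<'E'
def tool():
    s=observe();R=cv2.Rodrigues(np.array(s["ee_rot"],float))[0];p=np.array(s["position"])
    print("t",round(s["clock"],2),"p",p.round(4),"yawY",np.arctan2(R[1,1],R[0,1]).round(4),"z",R[:,2].round(3),"F",np.round(s["force"],1),"w",round(s["width"],3))
    return s,p,R
O=np.array([.6235,.102]);TH=-.04
C=np.array([[np.cos(TH),-np.sin(TH)],[np.sin(TH),np.cos(TH)]])
def w(x,y): return O+C@np.array([x,y])
def cb(p): return (np.asarray(p)[...,:2]-O)@C
E
python3 - <<'E'
from h import *
tool();print(w(-.051,-.055))
print(np.round(imaging.camera_params("wrist")["tool_from_camera"],3))
g,P=shot("wrist","wrist1")
S=P.reshape(-1,3);S=S[np.isfinite(S).all(1)]
H=S[(S[:,2]>.15)&(S[:,2]<.178)&(abs(S[:,1]-.05)<.08)&(S[:,0]<.59)&(S[:,0]>.53)]
print(len(H), H.min(0),H.max(0),H.mean(0))
E
```

```text
t 1.7 p [0.5157 0.1117 0.2449] yawY 0.0538 z [ 0.001 -0.002 -1.   ] F [-0.3  0.5  0.2] w 0.504
[0.57034138 0.04908345]
[[-0.001  0.958  0.287  0.077]
 [ 1.     0.001  0.     0.   ]
 [ 0.     0.287 -0.958 -0.157]
 [ 0.     0.     0.     1.   ]]
753 [ 0.56333617 -0.00101397  0.16027304] [0.58994319 0.09842336 0.16876158] [0.57433353 0.06685322 0.16580363]
```

Request:
apply_moves:
  commands:
    - [30, 0.45, -0.5, 0, -0.09]
    - [28, 0.46, -0.55, 0, -0.1]
    - [28, 0, 0, 0, 0]
    - [28, 0, 0, 0, 0]

```text
clock: 2.25
position: [0.5678, 0.0547, 0.2444]
ee_rot: [-2.254, -2.186, 0.0]
force: [0.6, 0.6, 0.6]
width: 0.281
gripper_force: 0.0
```

```bash
python3 - <<'E'
from h import *
s,p,R=tool();print(cb(p))
g,P=shot("wrist","wrist2")
for X in ([*w(-.051,-.055),.168],[*w(-.051,-.01),.168],[*w(-.051,-.10),.168],[p[0]-.03,p[1],.15],[p[0]+.03,p[1],.15]): print(proj("wrist2",np.array(X)).round())
E
```

```text
t 2.25 p [0.5678 0.0547 0.2444] yawY -0.0306 z [-0.001  0.001 -1.   ] F [0.6 0.6 0.6] w 0.281
[-0.05376997 -0.04951752]
[[285. 226.]]
[[285. 161.]]
[[284. 285.]]
[[240. 212.]]
[[322. 210.]]
```

View pics/wrist2.png

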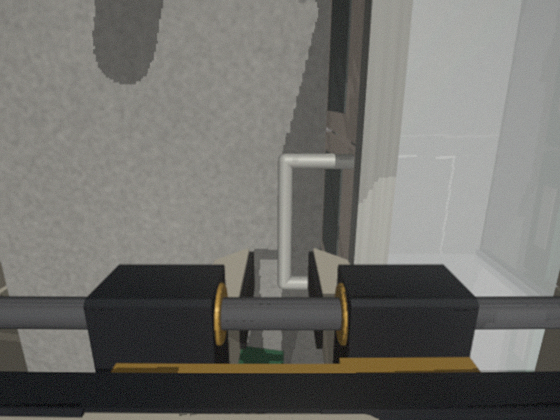

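Request:
apply_moves:
  commands:
    - [27, 0.04, -0.08, -0.5, -0.01]
    - [27, 0, 0, -0.5, 0]
    - [27, 0, 0, -0.5, 0]
    - [27, 0, 0, -0.06, 0]
    - [27, 0, 0, 0, 0]

```text
clock: 2.92
position: [0.571, 0.0491, 0.1519]
ee_rot: [-2.262, -2.18, -0.001]
force: [0.2, -0.7, 0.1]
width: 0.269
gripper_force: 0.0
```

```bash
python3 - <<'E'
from h import *
s,p,R=tool();print(cb(p))
def hd(q): return np.array([-.051*np.cos(q)-.085*np.sin(q), .140-.195*np.cos(q)-.051*np.sin(q)])
qs=np.linspace(0,1.42,17)
W=np.array([w(*hd(q)) for q in qs]);print((np.diff(W,axis=0)/.06).round(2), np.diff(qs)[0]/.5, W[-1])
E
```

```text
t 2.92 p [0.571  0.0491 0.1519] yawY -0.0367 z [ 0.  0. -1.] F [ 0.2 -0.7  0.1] w 0.269
[-0.05035156 -0.05499753]
[[-0.12 -0.06]
 [-0.12 -0.03]
 [-0.11 -0.01]
 [-0.1   0.02]
 [-0.08  0.05]
 [-0.07  0.07]
 [-0.06  0.1 ]
 [-0.05  0.12]
 [-0.03  0.14]
 [-0.02  0.17]
 [-0.01  0.19]
 [ 0.01  0.21]
 [ 0.02  0.22]
 [ 0.03  0.24]
 [ 0.05  0.25]
 [ 0.06  0.27]] 0.1775 [0.5342872  0.16590347]
```

Request:
apply_moves:
  commands:
    - [27, -0.12, -0.06, 0, 0.17]
    - [27, -0.12, -0.03, 0, 0.18]
    - [27, -0.11, -0.01, 0, 0.18]
    - [27, -0.1, 0.02, 0, 0.18]
    - [27, -0.08, 0.05, 0, 0.18]
    - [27, -0.07, 0.07, 0, 0.18]
    - [27, -0.06, 0.1, 0, 0.18]
    - [27, -0.05, 0.12, 0, 0.18]

```text
clock: 3.92
position: [0.5298, 0.0641, 0.1531]
ee_rot: [1.352, 2.832, 0.004]
force: [1.5, -1.0, -0.7]
width: 0.272
gripper_force: 0.6
```

```bash
python3 - <<'E'
from h import *
s,p,R=tool();print(cb(p))
q=.71;print(w(-.051*np.cos(q)-.085*np.sin(q), .140-.195*np.cos(q)-.051*np.sin(q)))
E
```

```text
t 3.92 p [0.5298 0.0641 0.1531] yawY 0.6797 z [ 0.004  0.001 -1.   ] F [ 1.5 -1.  -0.7] w 0.272
[-0.09212194 -0.04164342]
[0.5278484 0.0646711]
```

Tracking well, with a force of about 2 N. I'll carry on along the arc.

Request:
apply_moves:
  commands:
    - [27, -0.03, 0.14, 0, 0.18]
    - [27, -0.02, 0.17, 0, 0.18]
    - [27, -0.01, 0.19, 0, 0.18]
    - [27, 0.01, 0.21, 0, 0.18]
    - [27, 0.02, 0.22, 0, 0.18]
    - [27, 0.03, 0.24, 0, 0.17]
    - [27, 0.05, 0.25, 0, 0.17]
    - [27, 0.05, 0.27, 0, 0.16]
    - [27, 0, 0, 0, 0]
    - [27, 0, 0, 0, 0]

```text
clock: 5.18
position: [0.5348, 0.1647, 0.152]
ee_rot: [0.307, 3.125, 0.0]
force: [0.2, -0.8, -0.1]
width: 0.269
gripper_force: 0.0
```

```bash
python3 - <<'E'
from h import *
s,p,R=tool();print(cb(p))
g,P=shot("side","side1");shot("scene","scene1")
Q=np.concatenate([P.reshape(-1,3),cloud("scene1")[1].reshape(-1,3)]);Q=Q[np.isfinite(Q).all(1)]
c=cb(Q)
for f in ["side1","scene1"]:
    S=cloud(f)[1].reshape(-1,3);S=S[np.isfinite(S).all(1)];c=cb(S)
    m=(c[:,0]<-.02)&(c[:,0]>-.16)&(c[:,1]>.02)&(c[:,1]<.2)&(S[:,2]<.14)&(S[:,2]>.03)
    k=c[m];print(f,m.sum())
    if m.sum()>20:
        for a in np.arange(-.16,-.02,.02):
            t=k[(k[:,0]>=a)&(k[:,0]<a+.02)]
            if len(t):print(a.round(2),len(t),np.percentile(t[:,1],[5,50,95]).round(3))
L=(cloud("scene1")[1].reshape(-1,3)-p)@R
E
```

```text
t 5.17 p [0.5348 0.1647 0.152 ] yawY 1.3749 z [ 0.001  0.    -1.   ] F [ 0.2 -0.8 -0.1] w 0.269
[-0.09116964  0.0590625 ]
side1 579
-0.16 16 [0.108 0.119 0.121]
-0.14 143 [0.106 0.111 0.122]
-0.12 104 [0.101 0.105 0.11 ]
-0.1 102 [0.097 0.101 0.106]
-0.08 82 [0.093 0.097 0.102]
-0.06 73 [0.089 0.094 0.099]
-0.04 59 [0.086 0.091 0.095]
scene1 71
-0.14 7 [0.123 0.125 0.126]
-0.12 4 [0.127 0.128 0.128]
-0.1 3 [0.113 0.113 0.113]
-0.08 17 [0.108 0.11  0.112]
-0.06 16 [0.106 0.107 0.109]
-0.04 24 [0.102 0.104 0.106]
```

View pics/side1.png

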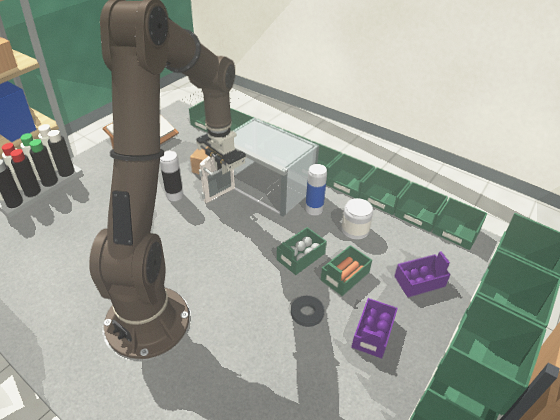

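Request:
apply_moves:
  commands:
    - [27, 0, 0, 0.6, 0]
    - [27, 0, 0, 0.55, 0]
    - [50, -0.17, -0.56, 0, -0.29]
    - [50, -0.17, -0.56, 0, -0.29]
    - [50, -0.17, -0.56, 0, -0.29]
    - [50, -0.17, -0.56, 0, -0.29]
    - [50, -0.17, -0.56, 0, -0.29]
    - [50, -0.17, -0.56, 0, -0.29]
    - [50, -0.17, -0.56, 0, -0.29]
    - [50, -0.17, -0.56, 0, -0.29]
    - [50, -0.17, -0.56, 0, -0.29]
    - [50, -0.17, -0.56, 0, -0.29]

```text
clock: 6.78
position: [0.4316, -0.1723, 0.2205]
ee_rot: [2.308, 2.131, 0.001]
force: [1.3, 0.2, -0.8]
width: 0.502
gripper_force: 0.0
```

```bash
python3 - <<'E'
from h import *
s,p,R=tool()
g,P=shot("wrist","wrist3")
S=P.reshape(-1,3);S=S[np.isfinite(S).all(1)]
T=S[(S[:,2]>.085)&(S[:,2]<.105)&(abs(S[:,0]-.42)<.06)&(abs(S[:,1]+.205)<.06)]
r=cv2.minAreaRect(T[:,:2].astype(np.float32));print(len(T),r,T[:,2].max(),np.median(T[:,2]))
B=S[(S[:,2]>.05)&(S[:,2]<.07)&(abs(S[:,0]-.48)<.1)&(abs(S[:,1]+.215)<.075)]
print(len(B),cv2.minAreaRect(B[:,:2].astype(np.float32)))
g,P=shot("scene","scene2")
L=(P.reshape(-1,3)-p)@R;L=L[np.isfinite(L).all(1)]
L=L[(abs(L[:,0])<.12)&(abs(L[:,1])<.15)&(L[:,2]<.0)&(L[:,2]>-.3)]
for z in np.arange(0,-.3,-.02):
    T=L[(L[:,2]<=z)&(L[:,2]>z-.02)]
    if len(T):print(f"{z:.2f}",len(T),"x",np.percentile(T[:,0],[2,98]).round(3),"y",np.percentile(T[:,1],[2,50,98]).round(3),"y central",np.percentile(T[abs(T[:,0])<.03,1],[98]).round(3) if (abs(T[:,0])<.03).any() else '')
E
```

```text
t 6.78 p [ 0.4316 -0.1723  0.2205] yawY -0.0795 z [ 0.001  0.    -1.   ] F [ 1.3  0.2 -0.8] w 0.502
692 ((0.42244046926498413, -0.20364192128181458), (0.05040626600384712, 0.009929563850164413), 79.38162994384766) 0.09593459938186083 0.09411557284057986
2124 ((0.4869271516799927, -0.2159803807735443), (0.09070566296577454, 0.14125606417655945), 79.47049713134766)
0.00 86 x [-0.016  0.008] y [-0.035 -0.022  0.039] y central [0.039]
-0.02 94 x [-0.015  0.008] y [-0.038  0.001  0.042] y central [0.042]
-0.04 55 x [-0.001  0.008] y [-0.042 -0.023  0.042] y central [0.042]
-0.06 222 x [-0.037  0.032] y [-0.082  0.051  0.088] y central [0.088]
-0.08 375 x [-0.036  0.033] y [-0.083  0.026  0.092] y central [0.092]
-0.10 563 x [-0.035  0.033] y [-0.09   0.026  0.094] y central [0.094]
-0.12 184 x [-0.024  0.022] y [-0.048  0.01   0.017] y central [0.017]
-0.14 125 x [-0.026  0.031] y [-0.042  0.009  0.016] y central [0.016]
-0.16 218 x [-0.029  0.033] y [-0.048  0.016  0.036] y central [0.036]
-0.18 135 x [-0.028  0.038] y [-0.021  0.026  0.041] y central [0.041]
-0.20 228 x [-0.031  0.038] y [-0.011  0.031  0.043] y central [0.043]
-0.22 221 x [-0.027  0.037] y [-0.017  0.031  0.041] y central [0.041]
-0.24 223 x [-0.031  0.037] y [-0.02   0.032  0.04 ] y central [0.041]
-0.26 222 x [-0.027  0.036] y [-0.008  0.033  0.042] y central [0.042]
-0.28 242 x [-0.03   0.037] y [-0.011  0.032  0.041] y central [0.041]
```

View pics/wrist3.png

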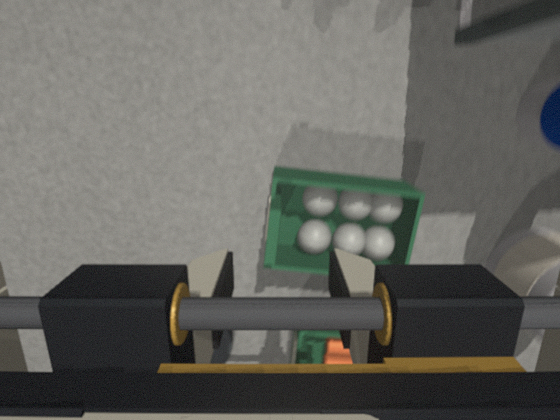

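Request:
apply_moves:
  commands:
    - [50, -0.08, -0.27, 0, -0.11]
    - [50, -0.08, -0.26, 0, -0.11]
    - [50, 0, 0, 0, 0]
    - [50, 0, 0, -0.5, 0]
    - [50, 0, 0, -0.6, 0]
    - [50, 0, 0, -0.4, 0]
    - [50, 0, 0, 0, 0]

```text
clock: 7.75
position: [0.4218, -0.2017, 0.1289]
ee_rot: [-2.412, -2.008, 0.003]
force: [0.4, -0.2, 0.2]
width: 0.499
gripper_force: 0.0
```

Request:
apply_moves:
  commands:
    - [50, 0.01, -0.03, -0.5, 0]
    - [50, 0, 0, -0.5, 0]
    - [50, 0, 0, -0.35, 0]
    - [50, 0, 0, 0, 0]
    - [0, 0, 0, 0, 0]
    - [0, 0, 0, 0, 0]
    - [0, 0, 0, 0, 0]
    - [0, 0, 0, 0, 0]
  newtons: 40

```text
clock: 8.75
position: [0.4233, -0.2043, 0.0494]
ee_rot: [-2.415, -2.009, -0.0]
force: [-3.4, -0.3, 2.9]
width: 0.117
gripper_force: 1.9
```

Request:
apply_moves:
  commands:
    - [0, 0, 0, 0, 0]
    - [0, 0, 0, 0, 0]
    - [0, 0, 0, 0.1, 0]
    - [0, 0, 0, 0.1, 0]
    - [0, 0, 0, 0.05, 0]
    - [0, 0, 0, 0, 0]
  newtons: 60

```text
clock: 9.5
position: [0.4235, -0.2044, 0.0643]
ee_rot: [2.415, 2.009, 0.0]
force: [0.4, -0.2, -5.1]
width: 0.105
gripper_force: 60.0
```

```bash
cat >> h.py <<'E'
def bn(fn,c,z0=.05,z1=.11,r=.09):
    S=np.concatenate([cloud(f)[1].reshape(-1,3) for f in fn]);rg=np.concatenate([cloud(f)[0].reshape(-1,3) for f in fn]).astype(int)
    m=np.isfinite(S).all(1)&(S[:,2]>z0)&(S[:,2]<z1)&(np.hypot(S[:,0]-c[0],S[:,1]-c[1])<r)&(rg[:,1]>rg[:,0]+12)&(rg[:,1]>rg[:,2]+5)
    S=S[m];print("bin",len(S),cv2.minAreaRect(S[:,:2].astype(np.float32)));return S
E
python3 - <<'E'
from h import *
s,p,R=tool();print(s["gripper_force"])
shot("side","side2");shot("scene","scene3")
S=bn(["side2","scene3"],(.487,-.216))
f=S[S[:,2]<.085];A=np.c_[(f[:,:2]-f[:,:2].mean(0)),np.ones(len(f))];print(np.linalg.lstsq(A,f[:,2],rcond=None)[0])
E
```

```text
t 9.5 p [ 0.4235 -0.2044  0.0643] yawY -0.1829 z [ 0. -0. -1.] F [ 0.4 -0.2 -5.1] w 0.105
59.99923646450043
bin 931 ((0.48656636476516724, -0.2148478627204895), (0.09747510403394699, 0.14347293972969055), 80.06729888916016)
[-0.00685132 -0.01660802  0.06447093]
```

Request:
apply_moves:
  commands:
    - [0, 0, 0.2, 0, 0]
    - [0, 0, 0.4, 0, 0.03]
    - [0, 0, 0.4, 0, 0.04]
    - [0, 0, 0.4, 0, 0.04]
    - [0, 0.1, 0.4, 0, 0.04]
    - [0, 0.2, 0.4, 0, 0.04]
    - [0, 0.2, 0.4, 0, 0.04]
    - [0, 0.25, 0.4, 0, 0.03]
    - [0, 0.25, 0.4, 0, 0.03]
    - [0, 0.2, 0.4, 0, 0]
    - [0, 0.18, 0.2, 0, 0]
    - [0, 0, 0, 0, 0]

```text
clock: 11.1
position: [0.4956, 0.0386, 0.0611]
ee_rot: [-2.252, -2.168, 0.02]
force: [-25.9, 5.9, 5.3]
width: 0.159
gripper_force: 65.6
```

```bash
python3 - <<'E'
from h import *
s,p,R=tool();print(cb(p),w(-.115,-.07)-p[:2])
E
```

```text
t 11.1 p [0.4956 0.0386 0.0611] yawY -0.038 z [-0.02   0.002 -1.   ] F [-25.9   5.9   5.3] w 0.159
[-0.12530103 -0.0684706 ] [ 0.01023163 -0.00194011]
```

```bash
python3 - <<'E'
from h import *
shot("side","side3");shot("scene","scene4")
a=cv2.imread("pics/side3.png")[110:270,190:350];b=cv2.imread("pics/scene4.png")[190:360,210:420]
cv2.imwrite("pics/c3.png",np.hstack([cv2.resize(a,(400,400),interpolation=cv2.INTER_CUBIC),cv2.resize(b,(400,400),interpolation=cv2.INTER_CUBIC)]))
# counter-level profile at track
for f in ["side0","scene0","side3","scene4"]:
    S=cloud(f)[1].reshape(-1,3);S=S[np.isfinite(S).all(1)];c=cb(S)
    for a in np.arange(-.06,.06,.01):
        m=(c[:,0]>a)&(c[:,0]<a+.01)&(c[:,1]>-.13)&(c[:,1]<.1)&(S[:,2]<.16)
        if m.sum()>3:print(f,a.round(2),m.sum(),np.percentile(S[m,2],[5,50,95]).round(3))
bn(["side3","scene4"],cb([0,0])*0+w(-.06,-.07),z0=.03)
E
```

```text
side0 -0.06 110 [-0.004  0.     0.006]
side0 -0.05 110 [-0.003  0.     0.005]
side0 -0.04 103 [-0.004  0.001  0.005]
side0 -0.03 111 [-0.004  0.     0.005]
side0 -0.02 177 [-0.003  0.004  0.11 ]
side0 -0.01 1443 [0.002 0.078 0.153]
side0 0.0 14 [-0.006  0.055  0.141]
scene0 0.0 11 [0.009 0.024 0.039]
side3 -0.06 132 [0.029 0.053 0.158]
side3 -0.05 153 [0.028 0.097 0.155]
side3 -0.04 66 [0.035 0.059 0.151]
side3 -0.03 61 [0.034 0.049 0.133]
side3 -0.02 51 [0.036 0.049 0.087]
side3 -0.01 52 [0.035 0.054 0.071]
side3 0.0 61 [0.036 0.056 0.072]
side3 0.01 18 [0.034 0.058 0.069]
side3 0.04 6 [-0.     0.004  0.007]
side3 0.05 11 [-0.004 -0.001  0.005]
scene4 -0.01 17 [0.    0.022 0.04 ]
bin 612 ((0.5548469424247742, 0.010979369282722473), (0.09725630283355713, 0.14541380107402802), 70.80701446533203)
```

View pics/c3.png

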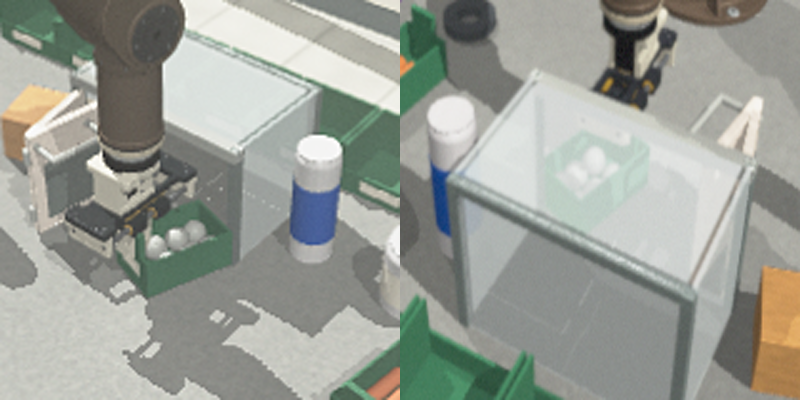

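Request:
apply_moves:
  commands:
    - [0, -0.2, 0, 0, 0]
    - [0, -0.3, 0, 0, 0]
    - [0, -0.1, 0, 0, 0]
    - [0, 0, 0, 0, 0]
    - [0, 0, 0, 0, 0]

```text
clock: 11.82
position: [0.471, 0.0358, 0.0643]
ee_rot: [2.263, 2.179, 0.001]
force: [0.3, -0.6, -5.0]
width: 0.106
gripper_force: 60.0
```

```bash
python3 - <<'E'
from h import *
s,p,R=tool();print(cb(p),s["gripper_force"])
shot("side","side4");shot("scene","scene5");shot("wrist","wrist4")
for k in (["side4","scene5"],["side4"],["scene5"],["wrist4"]):
    S=bn(k,(.52,.025),z0=.03,r=.1)
    if len(S): f=S[S[:,2]>.05]; print(f[:,2].max(), cv2.boxPoints(cv2.minAreaRect(S[:,:2].astype(np.float32))).round(3).tolist())
E
```

```text
t 11.82 p [0.471  0.0358 0.0643] yawY -0.0378 z [ 0.001  0.    -1.   ] F [ 0.3 -0.6 -5. ] w 0.106
[-0.14968378 -0.07222717] 59.978951811790466
bin 567 ((0.5346853733062744, 0.028026269748806953), (0.15030844509601593, 0.09348925203084946), 0.24606971442699432)
0.10964255710026372 [[0.45899999141693115, 0.07400000095367432], [0.46000000834465027, -0.01899999938905239], [0.6100000143051147, -0.017999999225139618], [0.6100000143051147, 0.07500000298023224]]
bin 543 ((0.5346853733062744, 0.028026269748806953), (0.15030844509601593, 0.09348925203084946), 0.24606971442699432)
0.10928447775555306 [[0.45899999141693115, 0.07400000095367432], [0.46000000834465027, -0.01899999938905239], [0.6100000143051147, -0.017999999225139618], [0.6100000143051147, 0.07500000298023224]]
bin 24 ((0.4764387905597687, 0.05370374768972397), (0.008240841329097748, 0.01471641380339861), 13.992894172668457)
0.10964255710026372 [[0.47099998593330383, 0.05999999865889549], [0.4740000069141388, 0.04600000008940697], [0.4819999933242798, 0.04800000041723251], [0.4790000021457672, 0.06199999898672104]]
bin 18616 ((0.5351483225822449, 0.03171840310096741), (0.09116516262292862, 0.1394449919462204), 87.4394302368164)
0.10997732884049448 [[0.46299999952316284, -0.010999999940395355], [0.6029999852180481, -0.017000000923871994], [0.6069999933242798, 0.07400000095367432], [0.46799999475479126, 0.07999999821186066]]
```

View pics/wrist4.png

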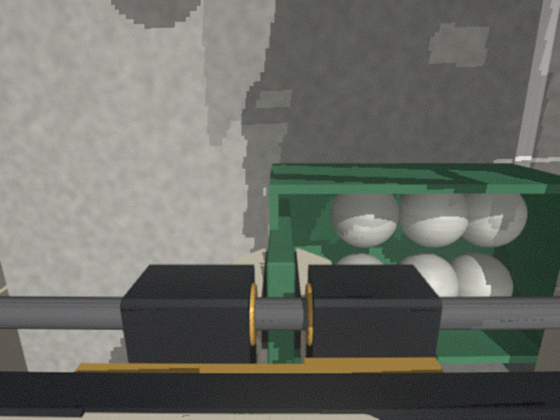

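Request:
apply_moves:
  commands:
    - [0, 0.2, 0, 0, 0]
    - [0, 0.2, 0, 0, 0]
    - [0, 0, 0, 0, 0]
    - [0, 0, 0, -0.1, 0]
    - [0, 0, 0, -0.1, 0]
    - [0, 0, 0, -0.05, 0]
    - [0, 0, 0, 0, 0]

```text
clock: 12.85
position: [0.4933, 0.0348, 0.0495]
ee_rot: [-2.264, -2.177, 0.001]
force: [-6.4, -3.0, 11.6]
width: 0.107
gripper_force: 60.0
```

Request:
apply_moves:
  commands:
    - [20, 0, 0, 0, 0]
    - [35, 0, 0, 0, 0]
    - [35, 0, 0, 0, 0]
    - [35, 0, 0, 0.4, 0]
    - [35, 0, 0, 0.5, 0]
    - [35, 0, 0, 0.4, 0]
    - [35, -0.4, 0, 0, 0]
    - [20, -0.6, 0, 0, 0]
    - [0, -0.6, 0, 0, 0]
    - [0, -0.15, 0, 0, 0]
    - [0, 0, 0, 0, 0]

```text
clock: 14.22
position: [0.3895, 0.0359, 0.1274]
ee_rot: [2.263, 2.179, 0.002]
force: [0.8, -0.9, -0.9]
width: 0.009
gripper_force: 0.0
```

```bash
python3 - <<'E'
from h import *
s,p,R=tool();print(cb(p))
shot("wrist","wrist5");shot("side","side5")
for k in (["wrist5"],["side5"]):
    S=bn(k,w(-.06,-.072),z0=.05,r=.1)
    if len(S)>5: r=cv2.minAreaRect(S[:,:2].astype(np.float32));print(cb(r[0]),cb(cv2.boxPoints(r)).round(3).tolist())
E
```

```text
t 14.22 p [0.3895 0.0359 0.1274] yawY -0.0376 z [ 0.001  0.001 -1.   ] F [ 0.8 -0.9 -0.9] w 0.009
[-0.23115665 -0.07541842]
bin 6882 ((0.538661539554596, 0.03093397244811058), (0.09140146523714066, 0.10243039578199387), 87.92930603027344)
[-0.08192872 -0.07440182] [[-0.133, -0.12], [-0.031, -0.12], [-0.031, -0.029], [-0.133, -0.029]]
bin 358 ((0.5586436986923218, 0.03041965328156948), (0.09545057266950607, 0.14653454720973969), 88.65531921386719)
[-0.06194197 -0.07411665] [[-0.134, -0.123], [0.012, -0.121], [0.011, -0.025], [-0.136, -0.028]]
```

Request:
apply_moves:
  commands:
    - [0, -0.33, 0, 0, 0]
    - [0, 0, 0, -0.5, 0]
    - [0, 0, 0, -0.6, 0]
    - [0, 0, 0, -0.5, 0]
    - [0, 0, 0, -0.27, 0]
    - [0, 0, 0, 0, 0]

```text
clock: 15.08
position: [0.3698, 0.0351, 0.014]
ee_rot: [-2.264, -2.178, 0.003]
force: [0.0, -0.8, 0.7]
width: 0.006
gripper_force: 0.0
```

Request:
apply_moves:
  commands:
    - [0, 0.2, -0.01, 0, 0]
    - [0, 0.15, -0.01, 0, 0]
    - [0, 0.15, 0, 0, 0]
    - [0, 0.2, -0.01, 0, 0]
    - [0, 0.2, -0.01, 0, 0]
    - [0, 0.2, -0.01, 0, 0]
    - [0, 0.2, -0.01, 0, 0]
    - [0, 0.2, -0.01, 0, 0]
    - [0, 0, 0, 0, 0]

```text
clock: 16.2
position: [0.4613, 0.0313, 0.0151]
ee_rot: [2.262, 2.177, 0.002]
force: [0.0, -0.1, -0.3]
width: 0.003
gripper_force: 0.0
```

```bash
cat > m.py <<'E'
from h import *
import sys
t=sys.argv[1]
s,p,R=tool();print(cb(p))
shot("side","side"+t);shot("scene","scene"+t)
x=float(sys.argv[2])
for k in (["side"+t],["scene"+t]):
    S=bn(k,w(x,-.073),z0=.03,r=.1)
    if len(S)>5: r=cv2.minAreaRect(S[:,:2].astype(np.float32));print(cb(r[0]),cb(cv2.boxPoints(r)).round(3).tolist())
E
python3 m.py 6 -.01
```

```text
t 16.2 p [0.4613 0.0313 0.0151] yawY -0.0383 z [ 0.002 -0.    -1.   ] F [ 0.  -0.1 -0.3] w 0.003
[-0.15928819 -0.07717934]
bin 361 ((0.609946608543396, 0.031036637723445892), (0.1383267343044281, 0.1582658886909485), 66.74234771728516)
[-0.01070477 -0.07144859] [[-0.109, -0.108], [0.038, -0.164], [0.088, -0.035], [-0.06, 0.021]]
bin 0 ((0.0, 0.0), (0.0, 0.0), 0.0)
```

```bash
cat >> m.py <<'E'
S=cloud("side"+t)[1].reshape(-1,3);g=cloud("side"+t)[0].reshape(-1,3).astype(int)
c=cb(S);m=np.isfinite(S).all(1)&(S[:,2]>.04)&(S[:,2]<.075)&(abs(c[:,0]-x)<.13)&(abs(c[:,1]+.073)<.09)&(g[:,1]>g[:,0]+12)&(g[:,1]>g[:,2]+5)
k=c[m];print(m.sum(),"x",np.percentile(k[:,0],[1,5,50,95,99]).round(3),"y",np.percentile(k[:,1],[1,5,50,95,99]).round(3))
rs=k[k[:,1]<-.1]  # right wall line
if len(rs)>10: print("rightwall slope",np.polyfit(rs[:,0],rs[:,1],1), rs[:,0].min(),rs[:,0].max())
# door panel
m=np.isfinite(S).all(1)&(S[:,2]>.03)&(S[:,2]<.14)&(c[:,0]>-.13)&(c[:,0]<-.03)&(c[:,1]>.08)&(c[:,1]<.14)
if m.sum()>10: print("door",m.sum(),np.polyfit(c[m,0],c[m,1],1))
E
python3 m.py 7 -.01
```

```text
t 16.3 p [0.4599 0.0313 0.015 ] yawY -0.0383 z [ 0.001 -0.    -1.   ] F [-0.8  0.1  0.2] w 0.006
[-0.1606826  -0.07718943]
bin 353 ((0.6181890368461609, 0.012095890939235687), (0.12424235790967941, 0.14636461436748505), 87.51583099365234)
[-0.00171151 -0.09004458] [[-0.075, -0.152], [0.071, -0.152], [0.072, -0.028], [-0.075, -0.028]]
bin 0 ((0.0, 0.0), (0.0, 0.0), 0.0)
268 x [-0.074 -0.072  0.001  0.067  0.069] y [-0.123 -0.121 -0.083 -0.032 -0.029]
rightwall slope [-0.10899287 -0.1211626 ] -0.07466287923427574 0.02414222656994373
door 381 [-0.18439928  0.0848705 ]
```

Request:
apply_moves:
  commands:
    - [0, 0.15, 0, 0, 0]
    - [0, 0.2, 0, 0, 0]
    - [0, 0.2, -0.01, 0, 0]
    - [0, 0.2, -0.01, 0, 0]
    - [0, 0.2, -0.01, 0, 0]
    - [0, 0.2, -0.01, 0, 0]
    - [0, 0.15, 0, 0, 0]
    - [0, 0.08, 0, 0, 0]
    - [0, 0, 0, 0, 0]

```text
clock: 17.52
position: [0.5429, 0.0289, 0.0151]
ee_rot: [2.263, 2.178, 0.001]
force: [0.0, -0.1, 0.7]
width: 0.004
gripper_force: 0.0
```

```bash
python3 m.py 8 .085; python3 - <<'E'
from h import *
g,P=shot("wrist","wrist6");S=P.reshape(-1,3);c=cb(S)
m=np.isfinite(S).all(1)&(S[:,2]>.02)&(c[:,0]>-.06)&(c[:,0]<.19)&(c[:,1]<.1)&(c[:,1]>-.14);print(m.sum())
if m.sum(): print(np.c_[c[m],S[m,2]].min(0),np.c_[c[m],S[m,2]].max(0))
E
```

```text
t 17.52 p [0.5429 0.0289 0.0151] yawY -0.0381 z [ 0.001 -0.    -1.   ] F [ 0.  -0.1  0.7] w 0.004
[-0.07759886 -0.07622109]
bin 149 ((0.6880388259887695, 0.009313099086284637), (0.13162000477313995, 0.12487217038869858), 84.05057525634766)
[ 0.06819369 -0.0900319 ] [[0.002, -0.152], [0.126, -0.16], [0.135, -0.028], [0.01, -0.02]]
bin 0 ((0.0, 0.0), (0.0, 0.0), 0.0)
111 x [-0.008  0.007  0.013  0.121  0.128] y [-0.153 -0.152 -0.094 -0.03  -0.029]
rightwall slope [-0.48429616 -0.11226376] -0.010299249804838193 0.0903926492256595
door 495 [-0.18094838  0.0852079 ]
33951
[-0.05999835 -0.12004971  0.02001048] [ 0.04572111 -0.02877993  0.12417949]
```

Request:
apply_moves:
  commands:
    - [0, -0.3, 0.01, 0, 0]
    - [0, -0.6, 0.02, 0, 0]
    - [0, -0.6, 0.02, 0, 0]
    - [0, -0.6, 0.02, 0, 0]
    - [0, 0, 0, 0.6, 0]
    - [0, 0, 0, 0.6, 0]
    - [0, 0, 0, 0, 0]

```text
clock: 18.55
position: [0.4178, 0.0337, 0.0891]
ee_rot: [2.262, 2.178, 0.007]
force: [-0.1, 0.1, -0.5]
width: 0.004
gripper_force: 0.0
```

```bash
python3 m.py 9 .085; python3 - <<'E'
from h import *
g,P=shot("wrist","wrist7");g=g.reshape(-1,3).astype(int);S=P.reshape(-1,3);c=cb(S)
for f in ["wrist7","side9"]:
    g,P=cloud(f);g=g.reshape(-1,3).astype(int);S=P.reshape(-1,3);c=cb(S)
    m=np.isfinite(S).all(1)&(S[:,2]>.015)&(S[:,2]<.11)&(c[:,0]>-.06)&(c[:,0]<.18)&(c[:,1]<.1)&(c[:,1]>-.138)&(g[:,1]>g[:,0]+8)
    k=np.c_[c[m],S[m,2]];print(f,m.sum())
    if m.sum(): print(np.percentile(k,[1,5,50,95,99],axis=0).round(3))
    n=k[(k[:,0]<.035)&(k[:,2]<.09)]
    if len(n)>20: print("near face slope dx/dy",np.polyfit(n[:,1],n[:,0],1),"x",np.percentile(n[:,0],[2,20,50]))
E
```

```text
t 18.55 p [0.4178 0.0337 0.0891] yawY -0.0377 z [ 0.005  0.002 -1.   ] F [-0.1  0.1 -0.5] w 0.004
[-0.20280209 -0.07648485]
bin 327 ((0.6860308051109314, 0.01060822606086731), (0.13459382951259613, 0.12684281170368195), 82.01039123535156)
[ 0.06613548 -0.08881811] [[-0.004, -0.149], [0.123, -0.162], [0.136, -0.028], [0.01, -0.016]]
bin 0 ((0.0, 0.0), (0.0, 0.0), 0.0)
211 x [0.005 0.007 0.013 0.116 0.126] y [-0.154 -0.152 -0.065 -0.03  -0.028]
rightwall slope [-0.54058874 -0.11075104] -0.005595868449908538 0.09551636022104007
door 110 [-0.21428578  0.08193847]
wrist7 0
side9 374
[[ 0.005 -0.12   0.016]
 [ 0.007 -0.118  0.019]
 [ 0.012 -0.065  0.054]
 [ 0.116 -0.03   0.094]
 [ 0.128 -0.028  0.097]]
near face slope dx/dy [-0.00424682  0.0110754 ] x [0.00547967 0.00833124 0.01087468]
```

```bash
python3 -c "
from h import *
s=observe();print(np.abs(s['dq']).max(),s['force'])
print(arm.sign_off())"
```

```text
0.01889947593759422 [-1.01601763 -0.43996337 -0.82857035]
the job is handed in; nothing more can be done
None
```

I handed the job in at about 18.7 s, but no verdict came back, so success isn't confirmed. The door is folded back to about 1.37 rad, and by my measurements the ball bin is inside the cupboard, straight, with its near end about 11 mm behind the track line. On the way in it caught what was probably the cupboard's right post (about 26 N), so I backed off and tried again; I didn't re-measure the other objects afterwards.

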